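# Hold a railing spike against the welding jig's sprung stop

### The job

Of the two forged railing spikes on the bench, first put the bent one in the scrap bin and let go of it. Then lay the straight one on the jig's bed, butt end towards the sprung stop, square to it and centred on it, and press the stop back to about half of its travel, never to its end. Keep pressing steadily so that the smith can weld it: the program finishes while the robot still holds the spike there, with the hammer, the brush and the tin left where they were.

Things in the scene. Friction and masses are not known exactly. Their poses are not given: they have to be found in the camera images.
- straight: Good spike, dark forged steel, 0.4 to 0.7 kg, lying flat: straight square shank 24 x 24 mm, 110 mm long, flat (butt) at one end, a 45 mm blunt round point at the other. Origin: centre of the shank's underside; +x runs along the shank to the butt, z up. Butt face 55 mm from the origin along +x, tip of the point 100 mm along -x
- straight_mid (a point): Centre of the good spike's square shank, 12 mm above its underside: a place to grip it across its 24 mm width
- straight_butt (a point): Centre of the good spike's flat butt face
- bent: Reject, same stock, 24 mm square, 0.55 kg, lying flat, but kinked 35 degrees sideways at mid-shank. Origin: underside of the bar at the kink, z up. The butt half runs 55 mm from the kink along +x; the other half, with the point, runs 100 mm towards -x, swung 35 degrees to the -y side (tip at about x = -82, y = -57 mm)
- bent_mid (a point): Centre of the bent spike's section at the kink, 12 mm above its underside
- bent_grip (a point): Middle of the bent spike's butt half, 25 mm from the kink along +x, 12 mm above the underside: a place to grip it across its 24 mm width (along its y)
- scrap_bin: Grey open-topped scrap bin, fixed to the bench, 240 (x) x 180 (y) x 70 mm high outside, walls and floor 5 mm. Origin: centre of its underside; x along its long side
- jig: Welding jig bolted down: flat steel bed plate 280 (x) x 120 (y) mm, its surface 12 mm above the bench, with a sprung stop and behind it a grey housing block 100 mm wide, top 50 mm above the bench. Origin: centre of the bed's underside; +x runs along the bed to the stop: press that way. The spike belongs on y = 0. Stop face at rest at x = 45 mm, housing front at x = 81 mm
- stop_plate: The sprung stop plate: upright bare steel, 12 mm thick, 70 mm wide, 36 mm high, its lower edge 13 mm above the bench, sliding on two rods in front of the housing. Origin: on its front (pressed) face, at the middle of the lower edge; its axes are the jig's
- stop (a joint): How far the stop is pushed back along the jig's +x, in m: 0 at rest (24 mm gap between plate and housing), 0.024 at its end (gap closed). Spring: 3 N preload plus 0.5 N per mm, so about 9 N at half travel (0.012); it springs back when let go
- hammer: A hand hammer lying on the bench beyond the spikes; leave it alone. Origin: underside at its middle
- wire_brush: A hand brush lying on the bench beyond the jig; leave it alone. Origin: underside at its middle
- rivet_tin: An open metal tin, 80 mm across, 70 mm high, standing on the bench; leave it alone. Origin: centre of its underside
Things that resemble listed ones, but are neither listed nor needed, are in the scene too. Of the things that look like the straight, take the one that is farthest to the robot's right at the start. Of the things shaped like the bent, the dark steel one is meant.

How it is judged:
On the way, in this order (a step that is already met when the one before it is completed fails the run):
1. the bent spike lies in the scrap bin, let go (x of bent_mid in the frame of scrap_bin between -0.115 and 0.115 m and y of bent_mid in the frame of scrap_bin between -0.085 and 0.085 m and z of bent_mid in the frame of scrap_bin below 0.035 m and contact force between the fingers and bent below 0.1 N and linear speed of bent below 0.03 m/s), for 0.2 s.
2. the straight spike lies on the jig's bed, square and centred, butt end on the stop, and presses it to about half travel (z of straight_mid in the frame of jig between 0.019 and 0.03 m and angle between straight's own z axis and vertical below 0.1 rad and angle between the x axis of straight and the x axis of jig, either way round below 0.14 rad and y of straight_butt in the frame of jig between -0.014 and 0.014 m and x of straight_butt in the frame of jig above 0.03 m and value of joint stop between 0.007 and 0.017 m and contact force between straight and stop_plate between 4 and 16 N and contact force between the fingers and straight above 1 N), for 0.3 s.
At the end, for the whole second after the job is handed in: Straight spike still held: flat on the bed (5 mm), within 8 degrees and 14 mm of the centre line, butt to the stop; stop pushed back 7 to 17 mm with 4 to 16 N between spike and plate, at rest. Bent spike lies on the bin floor, not touched by the fingers (all of step 1 and all of step 2 and linear speed of straight below 0.01 m/s); the arm keeps its last pose, push and grip.
It fails at once if the stop is pushed to its end (22.5 mm or more) (value of joint stop above 0.0225 m).
It fails at once if the hammer is moved (30 mm) (distance of hammer from where it was at the start of the episode above 0.03 m).
It fails at once if the brush is moved (30 mm) (distance of wire_brush from where it was at the start of the episode above 0.03 m).
It fails at once if the tin is moved (30 mm) (distance of rivet_tin from where it was at the start of the episode above 0.03 m).
It also fails if it takes over 64 s, if anything falls off the work surface, if the arm or the gripper's body presses on something with over 40 N, if the wrist force passes 120 N, or if a joint passes its speed limit or range.

### The arm

A 7-joint arm with a two-finger parallel gripper is mounted at the origin on the work surface. World frame = base frame: x ahead of the robot, y to its left, z up, the work surface at z = 0. Lengths are in m, angles in rad, forces in N, time in s.
With the tool pointing down it reaches from about 0.425 to 1.025 m from the base axis. Payload 9.4 kg.
Tool frame: the origin (TCP) lies midway between the tips of the shut fingers; the grasp point (between the pads) lies 19 mm behind it; y points along the fingers, x is the direction in which the jaws open and shut, and the axes are right-handed (so a half turn about y gives the same grasp; the last joint's range is limited). The gripper opens to 93 mm and grips with 3 to 60 N. Pads are 15 mm wide; open, the fingers measure 128 mm over their backs; the gripper's body (75 mm by 188 mm) begins 65 mm behind the grasp point.
Start: joints at [-1.28, 0.599, -0.003, 1.599, 0.002, 0.943, -0.08], TCP at [0.261, 0.677, 0.219] pointing down, gripper open.
Joint ranges: [-2.57, 2.57], [-0.35, 1.97], [-1.29, 1.29], [0.11, 2.56], [-1.05, 4.19], [0.11, 1.86], [-2.63, 2.63]. Speed limits (rad/s): [2.22, 2.22, 3.01, 3.01, 3.14, 3.14, 3.14].

### API

Orientations are given as a rotation vector (axis times angle).
In Python, from station import robot, solver, optics gives the robot as it stands. Calls block until the motion is done:
- robot.move_ptp(position, orientation): joint-space move of the TCP to a pose.
- robot.move_straight(position, rate=0.15, frame=None, f_stop=None): straight line of the TCP; frame=None keeps the orientation; rate is the mean speed in m/s. With f_stop (N) it stops when the force on the tool has changed by that much, and returns True; else False.
- robot.movej(angles): joint-space move.
- robot.gripper_to(opening): finger opening in m; the grip force is fixed at half the most; returns when the fingers have stopped.
- robot.sleep(seconds).
- solver.solve_ik(position, orientation): joint angles nearest the present ones, or None.
- robot.read_state(): the state.
- optics.camera(name): name is "side" or "top"; returns the picture (420x560x3 uint8, red, green, blue); there is no depth.
- optics.camera_params(name): a dict with "K" (3x3 intrinsics, pixels), "dist_coeffs" ([k1, k2, p1, p2, k3] as OpenCV has them; the pictures are not rectified), "pose" (4x4, takes a point from camera to world coordinates). Camera axes: x right, y up, looking along -z (the intrinsics and any distortion apply to the point x, -y, -z); pixel columns grow to the right and rows downward; lengths in m; the calibration is good to about 2 mm. A picture is of the moment at which its call begins. camera_params takes no time and is no camera call.
A pose or a line that the arm cannot do raises robot.Unreachable and nothing moves.
- robot.job_done(): hands the job in, once; it reports no verdict.
The state is a dict: "clock": time; "joints": joint angles; "joint_vel": joint speeds; "joint_efforts": joint torques, N m; "eef_pos": TCP position; "orientation": TCP orientation; "force": force on the tool from outside, world axes, zero at the start; "ft_torque": the same for the moment, N m; "gripper_width": finger opening in m.
Only numpy, scipy, OpenCV 4.12 (cv2) and the standard library are available. Lean on these libraries where they do the work, as an engineer would, in place of code of your own. Each camera call takes 0.05 s, during which the arm holds its last target.

## Working session

There is one attempt and no reset: what is moved stays moved. The work goes in short steps, each a Python script; the robot and the scene stay as the last script left them, time stands still between calls to the robot, and variables do not carry over. Pictures are saved under pics/ and viewed, and the job is handed in when it is done.

```bash
ls; mkdir -p pics; python3 - <<'E'
from station import robot, solver, optics
import cv2, numpy as np
for n in("top","side"):
    im=optics.camera(n); cv2.imwrite(f"pics/{n}0.png",im[:,:,::-1])
    p=optics.camera_params(n); print(n,p["K"],p["dist_coeffs"],p["pose"])
s=robot.read_state(); print(s)
E
```

```text
pics
top [[530.38029968   0.         284.47497238]
 [  0.         530.38029968 202.05241192]
 [  0.           0.           1.        ]] [-0.2093194  0.         0.         0.         0.       ] [[-2.16312429e-02  9.96800479e-01 -7.69473446e-02  4.31605061e-01]
 [-9.99765978e-01 -2.15885489e-02  1.38672496e-03 -1.54493025e-02]
 [-2.78893412e-04  7.69593339e-02  9.97034194e-01  1.49814780e+00]
 [ 0.00000000e+00  0.00000000e+00  0.00000000e+00  1.00000000e+00]]
side [[418.687217     0.         279.66578839]
 [  0.         418.687217   206.80674146]
 [  0.           0.           1.        ]] [-0.11536142  0.          0.          0.          0.        ] [[ 0.83389013  0.3632738  -0.41552303  0.04523931]
 [-0.55175276  0.5295764  -0.6442963  -0.76902716]
 [-0.01400478  0.76653831  0.64204586  0.83982721]
 [ 0.          0.          0.          1.        ]]
{'clock': 0.1, 'joints': array([-1.2796771 ,  0.60006583, -0.00253509,  1.60003978,  0.00181087,
        0.94290061, -0.07982791]), 'joint_vel': array([-0.00010086, -0.00133712, -0.00047003, -0.00141047, -0.00182993,
        0.0003591 , -0.00128051]), 'joint_efforts': array([ 5.47315751e-03, -7.66561389e+01,  1.50243714e+00, -2.52929735e+01,
       -5.23025938e-02,  1.37074964e-02,  4.72124918e-05]), 'eef_pos': array([0.26056121, 0.67609473, 0.2178351 ]), 'orientation': array([-1.36198067, -0.93338463,  0.93516079]), 'force': array([ 0.69631463, -0.55629688,  0.31151661]), 'ft_torque': array([0.0237364 , 0.04072749, 0.00183195]), 'gripper_width': 0.09268467013964024}
```

View pics/top0.png

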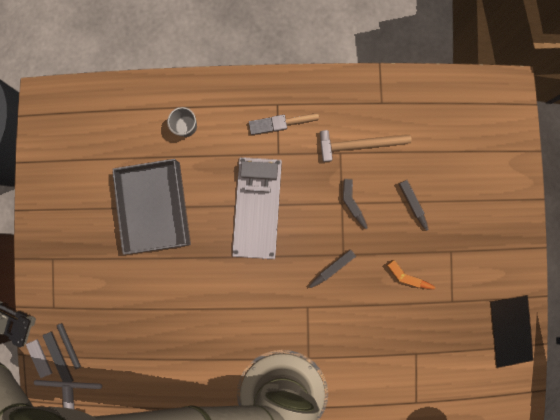

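View pics/side0.png

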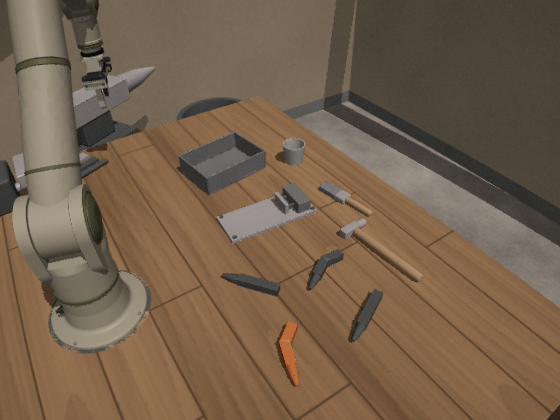

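The top view has up = +x and right = −y.
- **Straight candidates:** dark spikes at (332,269) and (413,205). The one at (413,205) is farthest to the robot's right, so it is the one meant.
- **Bent candidates:** dark at (353,204) and orange at (410,277). The dark one is meant.
- **Other things:** the bin is at (150,208), the jig at (257,208) with its stop at about (258,185), the tin at (182,122), the brush at (283,124) and the hammer at (365,144).

I'll confirm with enlarged crops and measure.

```bash
cat > h.py <<'E'
from station import robot, solver, optics
import cv2, numpy as np
from scipy.spatial.transform import Rotation as R
def ray2plane(name,uv,z):
    p=optics.camera_params(name); K=np.array(p["K"]); d=np.array(p["dist_coeffs"]); T=np.array(p["pose"])
    u=cv2.undistortPoints(np.array(uv,float).reshape(-1,1,2),K,d).reshape(-1,2)
    r=np.c_[u[:,0],-u[:,1],-np.ones(len(u))]@T[:3,:3].T; o=T[:3,3]
    return o+r*((z-o[2])/r[:,2])[:,None]
def project(name,P):
    p=optics.camera_params(name); K=np.array(p["K"]); d=np.array(p["dist_coeffs"]); T=np.array(p["pose"])
    c=(np.atleast_2d(P)-T[:3,3])@T[:3,:3]; c=c*[1,-1,-1]
    return cv2.projectPoints(c,np.zeros(3),np.zeros(3),K,d)[0].reshape(-1,2)
E
python3 - <<'E'
from h import *
im=cv2.imread("pics/top0.png")
c=im[165:295,300:440]; cv2.imwrite("pics/c1.png",cv2.resize(c,None,fx=5.5,fy=4.6*1.0 if 0 else 4.5,interpolation=cv2.INTER_CUBIC))
c=im[150:265,105:290]; cv2.imwrite("pics/c2.png",cv2.resize(c,None,fx=4.3,fy=4.3,interpolation=cv2.INTER_CUBIC))
hsv=cv2.cvtColor(im,cv2.COLOR_BGR2HSV)
for (x,y) in [(413,205),(353,204),(332,269),(257,225),(270,300),(258,168),(380,240),(348,190),(150,210)]: print((x,y),hsv[y,x],im[y,x])
print(R.from_rotvec(robot.read_state()["orientation"]).as_matrix().round(2))
E
```

```text
(413, 205) [10 32 95] [83 87 95]
(353, 204) [10 33 93] [81 85 93]
(332, 269) [11 31 90] [79 83 90]
(257, 225) [  5  25 192] [173 176 192]
(270, 300) [ 13 134 154] [ 73 109 154]
(258, 168) [  8  22 125] [114 117 125]
(380, 240) [ 13 134 143] [ 68 101 143]
(348, 190) [13 32 95] [83 88 95]
(150, 210) [  4  18 113] [105 106 113]
[[ 0.36 -0.   -0.93]
 [ 0.93 -0.    0.36]
 [-0.   -1.   -0.  ]]
```

View pics/c1.png

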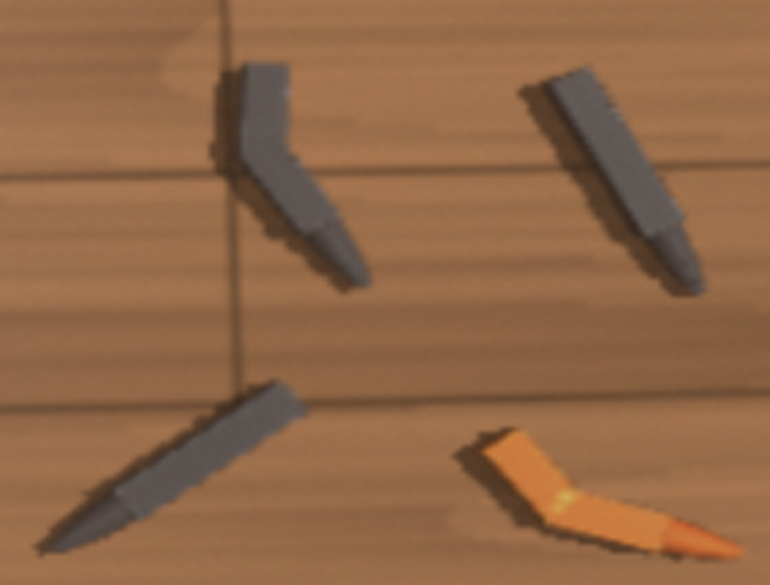

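View pics/c2.png

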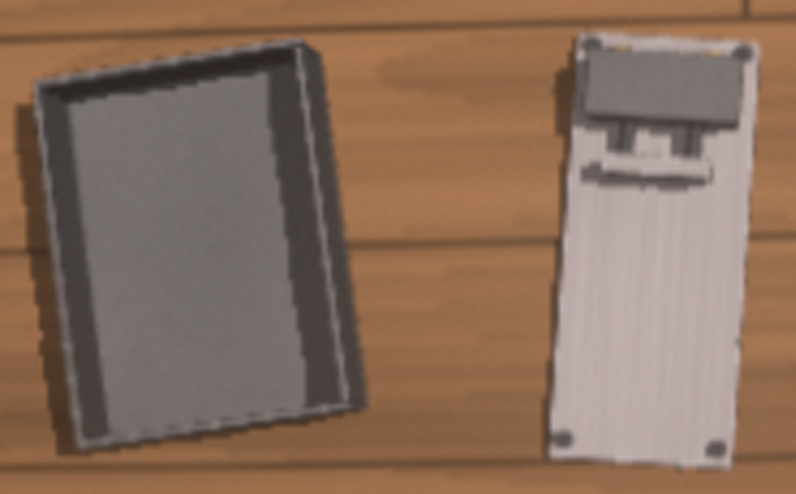

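The crops confirm both picks: the dark bent spike has its butt up and its point towards (365,226), and the straight one at (413,205) has its butt at about (402,182) and its point at (427,229). Next come the poses.

```bash
cat > meas.py <<'E'
from h import *
def mask(im,roi,lo,hi):
    x0,y0,x1,y1=roi; hsv=cv2.cvtColor(im,cv2.COLOR_BGR2HSV)
    m=cv2.inRange(hsv,lo,hi); k=np.zeros_like(m); k[y0:y1,x0:x1]=m[y0:y1,x0:x1]
    n,l,s,_=cv2.connectedComponentsWithStats(k); i=1+np.argmax(s[1:,4]); return np.uint8(l==i)*255
def contour_w(im,roi,lo,hi,z):
    m=mask(im,roi,lo,hi); c=max(cv2.findContours(m,cv2.RETR_EXTERNAL,cv2.CHAIN_APPROX_NONE)[0],key=cv2.contourArea)
    ys,xs=np.nonzero(m); return ray2plane("top",np.c_[xs,ys],z)[:,:2], m
E
python3 - <<'E'
from meas import *
im=cv2.imread("pics/top0.png")
D=((0,0,60),(179,70,140))
def line(P):
    return cv2.fitLine(P.astype(np.float32),cv2.DIST_HUBER,0,.01,.01).ravel()
# straight
P,m=contour_w(im,(385,165,445,245),*D,0.024); l=line(P); d=l[:2]; 
if d[0]<0: d=-d
t=(P-l[2:])@d; n=(P-l[2:])@[-d[1],d[0]]
print("straight n",len(P),"len",np.ptp(t),"w",np.ptp(n))
sh=P[(t>t.max()-.105)&(t<t.max()-.005)]; l=line(sh); d=l[:2]*np.sign(l[0]); t=(P-l[2:])@d
o=l[2:]+d*(np.percentile(t,99.8)-.055); print("origin",o,"yaw",np.arctan2(d[1],d[0]),"tip dist",t.min()-t.max())
# bent
P,m2=contour_w(im,(330,165,378,240),*D,0.024)
x,y,w,h=cv2.boundingRect(m2);print(x,y,w,h)
r=cv2.minAreaRect(P.astype(np.float32)); 
# butt half: highest world x
b=P[P[:,0]>P[:,0].max()-.045]; l=line(b); d=l[:2]*np.sign(l[0]); t=(P-l[2:])@d
e=l[2:]+d*np.percentile(((b-l[2:])@d),99.5); 
q=P[(P[:,0]<e[0]-.065)&(P[:,0]>e[0]-.10)]; l2=line(q); d2=l2[:2]*np.sign(l2[0])
X=np.linalg.solve(np.c_[d,-d2],l2[2:]-l[2:]); k=l[2:]+d*X[0]
print("bent end",e,"yaw",np.arctan2(d[1],d[0]),"kink",k,"len",np.linalg.norm(e-k),"kinkangle",np.degrees(np.arctan2(d[1],d[0])-np.arctan2(d2[1],d2[0])))
# jig bed top
P,m3=contour_w(im,(225,185,290,265),(0,0,140),(179,60,255),0.012)
cv2.imwrite("pics/m.png",m|m2|m3)
r=cv2.minAreaRect(P.astype(np.float32)*1000);print("bed (below stop)",r)
# bin rim corners from crop (z .07)
C=np.array([[36,82],[302,42],[349,410],[80,446]])/4.3+[105,150]-.5+.12
W=ray2plane("top",C,.07); print("bin",W.round(3).tolist(),W.mean(0)); print([np.linalg.norm(W[i]-W[(i+1)%4]).round(3) for i in range(4)])
J=np.array([[580,36],[757,46],[730,466],[550,458]])/4.3+[105,150]-.5+.12
W=ray2plane("top",J,.012); print("jig",W.round(4).tolist(),W.mean(0)); print([np.linalg.norm(W[i]-W[(i+1)%4]).round(3) for i in range(4)])
v=(W[0]+W[1]-W[2]-W[3]);print("yaw",np.arctan2(v[1],v[0]))
# tin, hammer,brush rough
print(ray2plane("top",[[182,116],[326,145],[411,140],[250,127],[320,117]],.03).round(3))
E
```

```text
straight n 374 len 0.15039923653024792 w 0.024592292989476173
origin [ 0.54660252 -0.37722181] yaw 0.4514204 tip dist -0.15041484975575103
343 179 24 49
bent end [ 0.60488755 -0.19676548] yaw -0.08428125 kink [ 0.5388135  -0.19118345] len 0.06630944648715657 kinkangle -56.003284
bed (below stop) ((496.49053955078125, 63.86009216308594), (119.36373901367188, 207.60374450683594), 84.99304962158203)
bin [[0.645, 0.457, 0.07], [0.666, 0.281, 0.07], [0.431, 0.252, 0.07], [0.41, 0.428, 0.07]] [0.53813022 0.35454671 0.07      ]
[np.float64(0.177), np.float64(0.237), np.float64(0.177), np.float64(0.237)]
jig [[0.6744, 0.1073, 0.012], [0.665, -0.0093, 0.012], [0.3902, 0.0141, 0.012], [0.3976, 0.1312, 0.012]] [0.53179836 0.06082162 0.012     ]
[np.float64(0.117), np.float64(0.276), np.float64(0.117), np.float64(0.278)]
yaw -0.08540649838445534
[[ 0.797  0.269  0.03 ]
 [ 0.703 -0.138  0.03 ]
 [ 0.714 -0.381  0.03 ]
 [ 0.759  0.075  0.03 ]
 [ 0.784 -0.123  0.03 ]]
```

View pics/m.png

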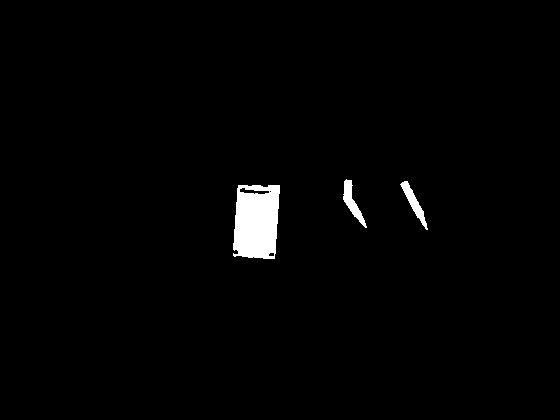

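```bash
python3 - <<'E'
from meas import *
im=cv2.imread("pics/top0.png")
P,m2=contour_w(im,(330,165,378,240),(0,0,60),(179,70,140),0.024)
# column centroids of rows
ys,xs=np.nonzero(m2)
for r in range(ys.min(),ys.max()+1,3): print(r,xs[ys==r].min(),xs[ys==r].max(),xs[ys==r].mean().round(1))
b=(ys<=193)&(ys>180)
rows=np.arange(181,194); cs=[xs[ys==r].mean() for r in rows]
W=ray2plane("top",np.c_[cs,rows],.024)[:,:2]; l=cv2.fitLine(W.astype(np.float32),2,0,.01,.01).ravel();d=l[:2]*np.sign(l[0]);print("yaw butt",np.arctan2(d[1],d[0]),l)
rows=np.arange(204,214); cs=[xs[ys==r].mean() for r in rows]
W=ray2plane("top",np.c_[cs,rows],.024)[:,:2]; l2=cv2.fitLine(W.astype(np.float32),2,0,.01,.01).ravel();d2=l2[:2]*np.sign(l2[0]);print("yaw pt",np.arctan2(d2[1],d2[0]))
X=np.linalg.solve(np.c_[d,-d2],l2[2:]-l[2:]);print("kink",l[2:]+d*X[0])
e=ray2plane("top",[[xs[ys==ys.min()+1].mean(),ys.min()-.5],[xs[ys==ys.max()].mean(),ys.max()+.5]],.024)[:,:2];print(e)
v=e[0]-e[1];print("yaw ends",np.arctan2(v[1],v[0])-np.arctan2(57,137),np.linalg.norm(v))
E
```

```text
179 346 346 346.0
182 344 351 347.5
185 344 352 348.0
188 344 351 347.5
191 344 351 347.5
194 343 351 347.0
197 343 351 347.0
200 344 353 348.5
203 346 355 350.5
206 348 357 352.5
209 350 358 354.0
212 352 360 356.0
215 354 361 357.5
218 357 363 360.0
221 359 364 361.5
224 362 365 363.5
227 365 366 365.5
yaw butt -0.037753332 [ 0.9992874  -0.03774437  0.5838552  -0.19511427]
yaw pt 0.5306846
kink [ 0.55172956 -0.19390084]
[[ 0.60780298 -0.19719823]
 [ 0.46922137 -0.24215709]]
yaw ends -0.08056408547489996 0.14569200512495967
```

Both estimates agree. Bent kink is at about (0.5525, −0.194) with yaw −0.06. Now pick the bent spike.

```bash
cat >> h.py <<'E'
def down(yaw):  # spike yaw -> tool rotvec, jaws across the spike
    a=yaw+np.pi/2; x=np.array([np.cos(a),np.sin(a),0]); y=np.array([0,0,-1.]); return R.from_matrix(np.c_[x,y,np.cross(x,y)]).as_rotvec()
def st(*k):
    s=robot.read_state(); print("t",round(s["clock"],2),"tcp",s["eef_pos"].round(4),"F",s["force"].round(2),"w",round(s["gripper_width"],4)); return s
def snap(n,f): cv2.imwrite(f"pics/{f}.png",optics.camera(n)[:,:,::-1])
E
python3 - <<'E'
from h import *
yaw=-.06; k=np.array([.5525,-.194]); g=k+.016*np.array([np.cos(yaw),np.sin(yaw)])
o=down(yaw)
print(solver.solve_ik([*g,.2],o))
robot.move_ptp([*g,.12],o); st()
robot.gripper_to(.06)
robot.move_straight([*g,.004],rate=.1,f_stop=15); st()
robot.gripper_to(.0); st()
robot.move_straight([*g,.16],rate=.15); st()
snap("top","t1");snap("side","s1")
E
```

```text
[ 0.13618265  0.47416016  0.14378518  1.91716987 -0.0954396   0.75674012
  1.84457619]
t 3.35 tcp [ 0.5689 -0.1941  0.12  ] F [ 0.15 -0.62 -0.35] w 0.0926
t 5.39 tcp [ 0.5688 -0.1951  0.0046] F [ 0.56 -0.92  1.05] w 0.0599
t 6.06 tcp [ 0.5685 -0.1952  0.0041] F [-0.14 -1.49  1.84] w 0.0239
t 7.25 tcp [ 0.5679 -0.1947  0.1591] F [ 0.09  0.08 -5.67] w 0.0239
```

View pics/s1.png

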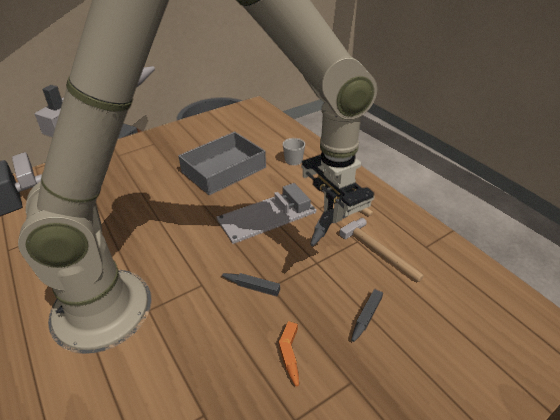

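The bent spike is held (width 23.9 mm, about 5.7 N). In the side view the point, at about (317,243), droops a little. I'll carry it high and lower it into the bin with a force stop.

```bash
python3 - <<'E'
from h import *
yaw=.123; c=np.array([.538,.3545]); Rz=np.array([[np.cos(yaw),-np.sin(yaw)],[np.sin(yaw),np.cos(yaw)]])
g=c+Rz@[.025,.018]; o=down(yaw)
robot.move_straight([.568,-.195,.23],rate=.2)
print(solver.solve_ik([*g,.23],o))
robot.move_ptp([*g,.23],o); st()
snap("side","s2")
hit=robot.move_straight([*g,.013],rate=.08,f_stop=5); print(hit); st()
E
```

```text
[-0.58779136  0.52959739 -0.13266509  1.7057924   0.08462488  0.91177877
  0.93944567]
t 9.9 tcp [0.5616 0.3736 0.23  ] F [-0.35  0.02 -6.12] w 0.0239
False
t 12.82 tcp [0.5607 0.3755 0.0133] F [-0.14  0.85 -5.23] w 0.0238
```

View pics/s2.png

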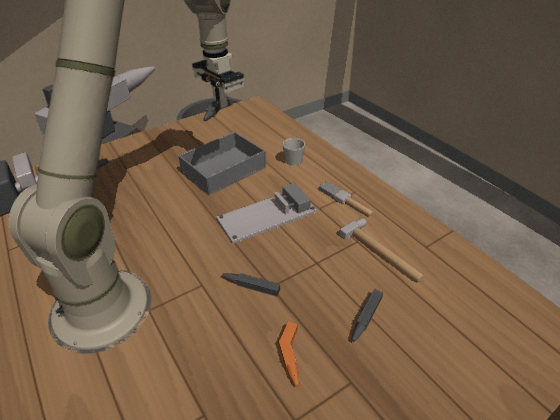

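It is low in the bin with no contact force, so the sag is small. Release and look.

```bash
python3 - <<'E'
from h import *
p=robot.read_state()["eef_pos"]
robot.gripper_to(.05); st()
robot.move_straight([p[0],p[1],.2],rate=.2)
robot.move_ptp([.56,.05,.22],down(.0)); st()
snap("top","t3")
im=cv2.imread("pics/t3.png"); cv2.imwrite("pics/t3c.png",cv2.resize(im[140:280,90:450],None,fx=2.2,fy=2.2,interpolation=cv2.INTER_CUBIC))
E
```

```text
t 13.47 tcp [0.5606 0.3754 0.0131] F [ 0.9  -0.27  0.34] w 0.0499
t 15.78 tcp [0.5603 0.0517 0.2198] F [ 0.19 -0.11  0.12] w 0.0503
```

View pics/t3c.png

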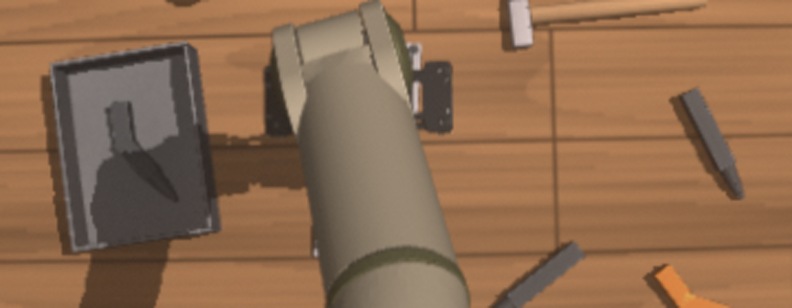

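The bent spike lies flat on the bin floor (crop pixels 110–180, 100–200) and the straight one hasn't moved. Next, grip the straight spike at mid-shank.

```bash
python3 - <<'E'
from h import *
yaw=.4514; d=np.array([np.cos(yaw),np.sin(yaw)]); g=np.array([.5466,-.3772])-.005*d; o=down(yaw)
print(solver.solve_ik([*g,.12],o))
robot.move_ptp([*g,.12],o); st()
robot.gripper_to(.055)
robot.move_straight([*g,.004],rate=.1,f_stop=15); st()
robot.gripper_to(.0); s=st()
robot.move_straight([*s["eef_pos"][:2],.15],rate=.15); st()
snap("side","s4")
j=np.array([.5318,.0608]); jy=-.0854; e=np.array([np.cos(jy),np.sin(jy)])
t=j+e*(-.045-.005)   # spike origin at jig x=-45: butt at x=10
print(solver.solve_ik([*t,.15],down(jy)))
robot.move_ptp([*t,.15],down(jy)); st()
snap("side","s5");snap("top","t5")
E
```

```text
[ 0.63713617  0.63887781 -0.17328376  1.82567751  0.16208649  0.69071524
  2.39435173]
t 17.45 tcp [ 0.5432 -0.3778  0.1203] F [-0.39 -0.37 -0.16] w 0.05
t 19.11 tcp [ 0.5425 -0.3797  0.0047] F [-0.29  0.28  0.83] w 0.0554
t 19.71 tcp [ 0.5424 -0.3797  0.0042] F [ 0.81 -1.35  1.8 ] w 0.0238
t 20.83 tcp [ 0.5418 -0.3793  0.1489] F [-0.18 -0.18 -5.51] w 0.0238
[-0.23817147  0.42149802 -0.0172708   2.20290383  0.01428811  0.51729035
  1.21904649]
t 22.53 tcp [0.4826 0.0643 0.15  ] F [ 0.02  0.6  -5.24] w 0.0233
```

View pics/s5.png

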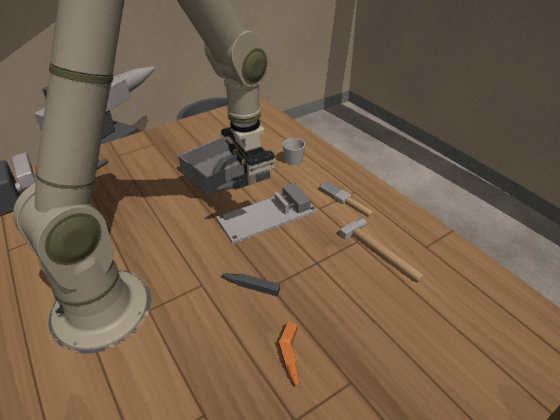

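View pics/t5.png

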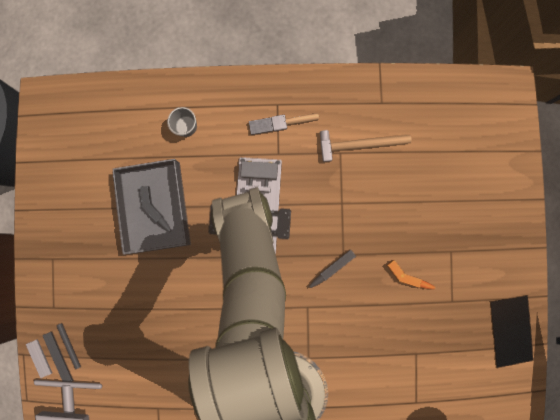

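```bash
python3 - <<'E'
from h import *
j=np.array([.5318,.0608]); jy=-.0854; e=np.array([np.cos(jy),np.sin(jy)])
s=st(); t=j+e*(-.05)
print(robot.move_straight([*t,.0175],rate=.08,f_stop=8)); s=st()
E
python3 - <<'E'
from h import *
snap("side","s6"); im=cv2.imread("pics/s6.png"); cv2.imwrite("pics/s6c.png",cv2.resize(im[130:250,190:340],None,fx=5,fy=5,interpolation=cv2.INTER_CUBIC))
E
```

```text
t 22.63 tcp [0.4825 0.0642 0.15  ] F [-0.53 -0.48 -4.7 ] w 0.0241
False
t 24.44 tcp [0.4822 0.0651 0.0179] F [ 0.36  0.29 -4.77] w 0.0237
```

View pics/s6c.png

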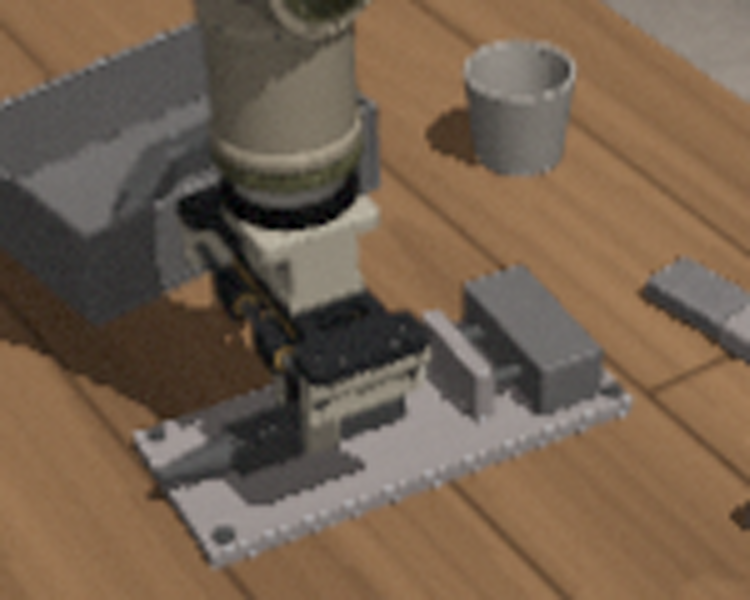

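The spike sits level just above the bed, butt facing the stop with a gap of about 30 mm. Now approach to contact.

```bash
python3 - <<'E'
from h import *
j=np.array([.5318,.0608]); jy=-.0854; e=np.array([np.cos(jy),np.sin(jy)])
t=j+e*(-.05); 
robot.move_straight([*(t+e*.022),.0172],rate=.06)
s=st(); print("force along jig x",s["force"][:2]@e)
hit=robot.move_straight([*(t+e*.046),.0172],rate=.02,f_stop=2.5); s=st()
print(hit,"tcp jig x",(s["eef_pos"][:2]-j)@e,"y",(s["eef_pos"][:2]-j)@[-e[1],e[0]],"fx",s["force"][:2]@e)
F=[]
for i in range(10): robot.sleep(.03); F.append(robot.read_state()["force"])
print(np.mean(F,0),np.mean(F,0)[:2]@e)
E
```

```text
t 25.01 tcp [0.5039 0.063  0.0171] F [-0.57 -0.24 -4.92] w 0.0236
force along jig x -0.5495536689318071
t 25.77 tcp [0.5172 0.0618 0.0166] F [-3.02  1.1  -3.5 ] w 0.0241
True tcp jig x -0.01464708468742152 y -0.00020186039521997472 fx -3.098408836483648
[-0.50435845 -0.12800227 -4.66608874] -0.4916022683719893
```

```bash
cat >> h.py <<'E'
j=np.array([.5318,.0608]); jy=-.0854; e=np.array([np.cos(jy),np.sin(jy)])
def rd(n=8):
    F=[];P=[]
    for i in range(n):
        robot.sleep(.025); s=robot.read_state(); F.append(s["force"]);P.append(s["eef_pos"])
    F=np.mean(F,0);P=np.mean(P,0)
    print("t",round(s["clock"],2),"jx %.4f jy %.4f z %.4f"%((P[:2]-j)@e,(P[:2]-j)@[-e[1],e[0]],P[2]),"F",F.round(2),"fx %.2f"%(F[:2]@e)); return F
E
python3 - <<'E'
from h import *
rd()
for x in (-.0145,-.0125,-.0105,-.0085,-.0065):
    robot.move_straight([*(j+e*x),.0172],rate=.02); rd()
E
```

```text
t 26.31 jx -0.0148 jy -0.0002 z 0.0163 F [-0.71 -0.02 -5.  ] fx -0.70
t 26.76 jx -0.0148 jy -0.0001 z 0.0172 F [-1.46 -0.09 -5.33] fx -1.45
t 27.21 jx -0.0130 jy -0.0001 z 0.0171 F [-3.92  0.49 -4.76] fx -3.94
t 27.66 jx -0.0109 jy -0.0001 z 0.0171 F [-4.78  0.23 -4.68] fx -4.79
t 28.11 jx -0.0090 jy -0.0001 z 0.0171 F [-5.94  1.05 -4.29] fx -6.01
t 28.56 jx -0.0074 jy -0.0001 z 0.0171 F [-7.01  0.7  -3.78] fx -7.05
```

Contact was at jig x ≈ −14.8 mm and the slope is about 0.5 N/mm, as specified. Go on to about 12 mm, setting the spike down onto the bed.

```bash
python3 - <<'E'
from h import *
for x,z in ((-.0040,.0168),(-.0020,.0164),(-.0020,.0158)):
    robot.move_straight([*(j+e*x),z],rate=.02); rd()
robot.sleep(.3);rd()
for n in("top","side"):
    snap(n,n+"7")
im=cv2.imread("pics/side7.png"); cv2.imwrite("pics/s7c.png",cv2.resize(im[130:250,190:340],None,fx=5,fy=5,interpolation=cv2.INTER_CUBIC))
im=cv2.imread("pics/top7.png"); cv2.imwrite("pics/t7c.png",cv2.resize(im[100:270,100:440],None,fx=2.3,fy=2.3,interpolation=cv2.INTER_CUBIC))
E
```

```text
t 29.03 jx -0.0051 jy -0.0001 z 0.0168 F [-8.03  0.86 -1.33] fx -8.07
t 29.48 jx -0.0034 jy -0.0001 z 0.0164 F [-8.57  0.97 -0.53] fx -8.63
t 29.93 jx -0.0034 jy -0.0001 z 0.0161 F [-9.03  0.79  3.89] fx -9.06
t 30.43 jx -0.0034 jy -0.0001 z 0.0161 F [-8.78  0.69  4.11] fx -8.81
```

View pics/s7c.png

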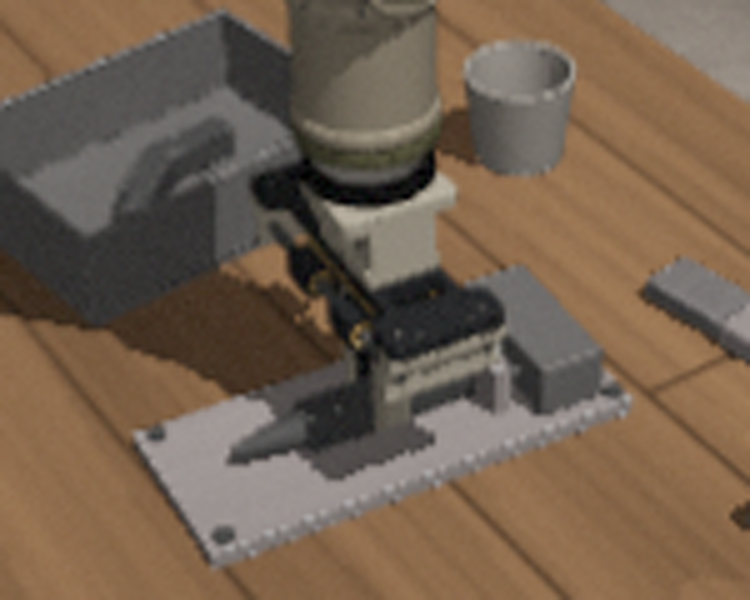

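View pics/t7c.png

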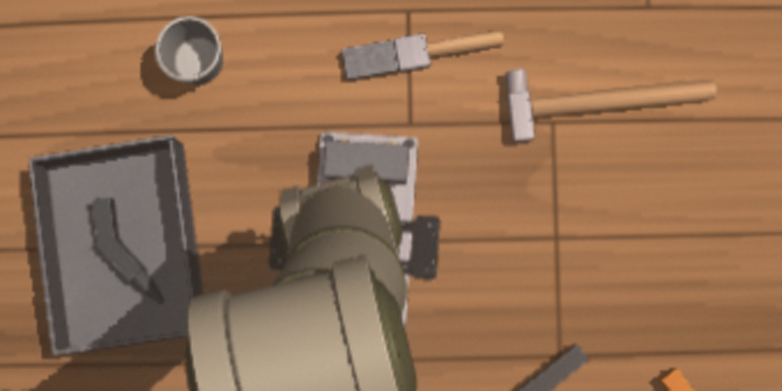

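Position and force are steady: about 11.4 mm of stop travel and 8.8 N, on the bed, with jaw centre-line error of 0.1 mm. The side crop shows the spike flat against the pushed-back stop, with the gap at (495–540, 385) still open. The bent spike is in the bin, and the tin, brush and hammer haven't moved. Hand in.

```bash
python3 - <<'E'
from h import *
rd(); robot.job_done(); 
E
```

```text
t 30.73 jx -0.0034 jy -0.0001 z 0.0161 F [-9.26  0.99  3.93] fx -9.31
the job is handed in; nothing more can be done
```

I put the dark bent spike in the scrap bin and let go of it. Then I gripped the rightmost straight spike, laid it on the jig's bed with its butt to the stop, and handed the job in at about 30.7 s with the arm still pressing. The hand-in gave no verdict.

- **Stop:** the last readings gave about 11.4 mm of travel, worked out from the arm's position after first contact. The push along the jig's axis was 8.8–9.3 N, which agrees with the spring data.
- **Straight spike:** the jaws were within 0.1 mm of the measured centre line, and the spike was pressed onto the bed with about 9 N. The last pictures could not show its angle in the grip directly. I rely on the parallel jaws for squareness, and on the side view and bed contact for lying flat.
- **Other things:** the last pictures show the bent spike flat in the bin and the hammer, brush and tin where they were.
- **Checks that disagreed:** my first line fit gave a 56° kink for the bent spike; a row-by-row fit gave about 33°, against the specified 35°, and I used that. The first contact stop read 3.1 N, which fell to about 0.5 N once the arm stopped, so I confirmed contact with small steps.

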